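Park the frame bar behind the retaining post

TASK

Put the aluminium frame bar away in the blue bay only by pushing it along the bench with the fingertips: angle the end on the post's side in behind the steel retaining post first, then push the other end in, until the whole bar lies snug along the bay's back wall. Never lift or tip the bar, and leave the beaker, carton, bottle and jar where they stand. Finish with the hand clear of everything.

Things in the scene. Friction and masses are not known exactly. Their poses are not given: they have to be found in the camera images.
- bar: Aluminium square bar, 22 x 240 x 22 mm, about 0.2 kg (hidden variation), lying loose on the bench between the robot and the bay. Origin: centre of its underside. Its y axis runs along its length towards the red end cap; z up. It slides on the bench with ordinary friction (a push of 1 to 2 N).
- bar_red_end (a point): Centre of the bar's red-capped end face, 120 mm from the bar's middle along its +y axis, 11 mm above the bench. At the start it is the end towards the robot's left.
- bar_yellow_end (a point): Centre of the bar's yellow-capped end face, 120 mm from the bar's middle along its -y axis, 11 mm above the bench.
- bay: Fixed bay of blue walls 30 mm high and 6 mm thick on three sides, open at the front (towards the robot) and on top; its dark green floor is level with the bench, with nothing to climb. Origin: middle of the open mouth at bench level. x points into the bay (away from the robot), y along the mouth to the robot's left. Inside: side walls at y = -150 and +150 mm, from x = 0 to 90 mm; back wall at x = 90 mm. A bar against the back wall has its centre line at x = 79 mm.
- post: Fixed upright steel retaining post with an orange top, 16 mm diameter, 55 mm high, standing in the bay's mouth (bay x = 0) 80 mm to the left or to the right of the mouth's middle (bay y = +80 or -80), so 70 mm from that side wall. The clear mouth between it and the far side wall is 222 mm, less than the bar's length. Origin: centre of its foot.
- blank: Flat dark plug 18 mm across, level with the bench, in the unused post hole 80 mm to the other side of the mouth's middle. No obstacle.
- beaker: Loose glass beaker, 68 mm across, 90 mm high, on the robot's left, nearer than the bottle. To be left alone. Origin: centre of its underside.
- carton: Loose cardboard carton 75 x 55 x 40 mm, on the robot's right beside the bay. To be left alone. Origin: centre of its underside.
- flask: Loose white bottle, 56 mm across, 130 mm high, blue cap, on the robot's left beside the bay. To be left alone. Origin: centre of its underside.
- jar: Loose amber jar, 44 mm across, 50 mm high, on the robot's right, nearer than the carton. To be left alone. Origin: centre of its underside.
Not all that is in view belongs to the job. Several things have the shape of the bar; the one meant has the colours described above.

How it is judged (in metres and radians):
On the way:
1. the bar's end on the post's side goes into the bay beside or behind the post (12 mm or more past the mouth, within 75 mm of the post) while the other end is still 20 mm or more outside (((x of bar_red_end in the frame of bay above 0.012 m and horizontal distance between bar_red_end and post below 0.075 m and x of bar_yellow_end in the frame of bay below -0.02 m) or (x of bar_yellow_end in the frame of bay above 0.012 m and horizontal distance between bar_yellow_end and post below 0.075 m and x of bar_red_end in the frame of bay below -0.02 m))), for 0.1 s.
At the end, for the whole second after the job is handed in: The bar lies flat on the bench, at rest, inside the bay behind the post, along the back wall: the middle of each end face within 11 mm of where it would be with the bar flush against the back wall (x of bar_red_end in the frame of bay between 0.068 and 0.086 m and y of bar_red_end in the frame of bay between -0.153 and 0.153 m and x of bar_yellow_end in the frame of bay between 0.068 and 0.086 m and y of bar_yellow_end in the frame of bay between -0.153 and 0.153 m and height (world z) of bar below 0.005 m and angle between bar's own z axis and vertical below 0.08 rad and linear speed of bar below 0.01 m/s); the robot touches nothing.
It fails at once if the bar is lifted (5 mm) or tipped (height (world z) of bar above 0.005 m or height (world z) of any of bar_red_end, bar_yellow_end above 0.018 m or angle between bar's own z axis and vertical above 0.12 rad).
It fails at once if a bystander is moved more than 20 mm or tipped (distance of any of beaker, carton, flask, jar from where it was at the start of the episode above 0.02 m or angle between any of beaker, carton, flask, jar's own z axis and vertical above 0.3 rad).
It also fails if it takes over 64 s, if anything falls off the work surface, if the arm or the gripper's body presses on something with over 40 N, if the wrist force passes 120 N, or if a joint passes its speed limit or range.

ROBOT

A 6-joint arm with a two-finger parallel gripper is mounted at the origin on the work surface. World frame = base frame: x ahead of the robot, y to its left, z up, the work surface at z = 0. Lengths are in mm, angles in rad, forces in N, time in s.
With the tool pointing down it reaches from about 350 to 925 mm from the base axis. Payload 6.4 kg.
Tool frame: the origin (TCP) lies at the very end of the fingers, on their centre line; the grasp point (between the pads) lies 19 mm behind it; z points along the fingers, x is the direction in which the jaws open and shut, and the axes are right-handed (so a half turn about z gives the same grasp; the last joint's range is limited). The gripper opens to 85 mm and grips with 20 to 120 N. Pads are 22 mm wide; open, the fingers measure 114 mm over their backs; the gripper's body (76 mm by 85 mm) begins 54 mm behind the grasp point. The pads swing forward as they close: fully open they stand 13 mm farther back than shut.
Start: joints at [-1.505, 0.245, 1.558, -0, 1.339, -0.174], TCP at [154.385, -631.411, 231.29] pointing down, gripper open.
Joint ranges: [-3.13, 3.13], [-1.02, 2.26], [0.13, 2.54], [-0.95, 4.09], [0.21, 2.88], [-2.74, 2.74]. Speed limits (rad/s): [2.57, 2.57, 3.14, 3.14, 3.14, 3.14].

INTERFACE

Orientations are given as a unit quaternion [w, x, y, z].
In Python, from bench import env, capture, camera_info gives the robot as it stands.
- The arm moves only by the tool step_arm, never from a script. Its argument "plan" is a list of rows, each a list of 7 numbers: the turn, a rotation vector about the world's x, y, z in rad, then the shift along the world's x, y, z in cm, then the finger opening in cm, from 0 to 8.54. A call has 1 to 8 rows; each row is the pose to reach, as a shift and turn from the pose commanded when the call began; what a row does not reach only later rows make up. A row lasts 1/10 s, in which the tool goes at most 50 mm and 8.59 degrees, less where a joint would pass 70% of its speed; a pose out of reach is approached as far as the arm can. A call with a gripper value outside its range is refused whole. The fingers move at their own pace and stop on an object; "squeeze" is the grip in N (left out, the last holds). Time passes only in rows, so rows that repeat a pose let the fingers close. It gives the time, the measured TCP pose, the force and the opening at its end, in the units of the state.
- env.get_state(): the state, without advancing time (a new reading comes with each control period).
- capture(name): name is "scene" or "top" or "wrist"; returns the picture (384x512x3 uint8, red, green, blue); there is no depth.
- camera_info(name): a dict with "camera_matrix" (3x3 intrinsics, pixels), "T" (4x4, takes a point from camera to world coordinates); the wrist camera has in their place "T_tool_cam" (4x4, takes a point from camera to tool coordinates, whose origin is the TCP and whose axes are the tool frame's). Camera axes: x right, y up, looking along -z (the intrinsics and any distortion apply to the point x, -y, -z); pixel columns grow to the right and rows downward; lengths in mm; the calibration is good to about 2 mm. The wrist camera is an equidistant fisheye: a pixel r from the principal point sees the ray r / f radians off the axis. A picture is of the moment at which its call begins: read the wrist's pose just before it. camera_info takes no time and is no camera call.
- env.finish_job(): hands the job in, once; it reports no verdict.
The state is a dict: "t": time; "joint_pos": joint angles; "joint_velocities": joint speeds; "joint_efforts": joint torques, N m; "position": TCP position; "tool_rot": TCP orientation; "ft_force": force on the tool from outside, world axes, zero at the start; "torque": the same for the moment, N m; "finger_gap": opening from 0.0 (shut) to 1.0 (fully open).
Only numpy, scipy, OpenCV 4.12 (cv2) and the standard library are available. Lean on these libraries where they do the work, as an engineer would, in place of code of your own. Each camera call takes 0.05 s, during which the arm holds its last target. There are 200 camera calls.

## Working session

There is one attempt and no reset: what is moved stays moved. The work goes in short steps, Python scripts to look and compute and a tool call to move; the robot and the scene stay as the last step left them, time stands still between calls to the robot, and variables do not carry over. Pictures are saved under pics/ and viewed, on a budget of 10 in all, crops included, one or two more only if the job needs it, and the job is handed in when it is done.

Besides the shell and the picture viewer there is one more tool, called after "Emit:" as a command line: name --pt "numbers of a row" for each row, then --argument value for the rest. step_arm: Moves the arm, as the interface text tells. Its arguments: {"type":"object","properties":{"plan":{"type":"array"},"squeeze":{"type":"number"}},"required":["plan"]}

```bash
mkdir -p pics; cat > h.py <<'E'
import numpy as np, cv2
from bench import env, capture, camera_info
def ray(name,u,v):
    c=camera_info(name);K=np.array(c["camera_matrix"]);T=np.array(c["T"])
    d=np.linalg.inv(K)@[u,v,1]; d=T[:3,:3]@[d[0],-d[1],-d[2]]
    return T[:3,3],d
def at(name,u,v,z):
    o,d=ray(name,u,v); return o+d*(z-o[2])/d[2]
def proj(name,p):
    c=camera_info(name);K=np.array(c["camera_matrix"]);T=np.array(c["T"])
    q=T[:3,:3].T@(np.array(p)-T[:3,3]); q=K@[q[0],-q[1],-q[2]]
    return q[:2]/q[2]
def snap(name,f,box=None,s=1):
    im=capture(name)[:,:,::-1]
    if box: x0,y0,x1,y1=box; im=im[y0:y1,x0:x1]
    if s!=1: im=cv2.resize(im,None,fx=s,fy=s,interpolation=cv2.INTER_CUBIC)
    cv2.imwrite("pics/"+f,im)
E
python3 - <<'E'
from h import *
print(camera_info("top"));print(camera_info("scene"))
snap("top","a.png",s=1.5)
s=env.get_state();print(s)
E
```

```text
{'camera_matrix': array([[402.16950797,   0.        , 253.24737001],
       [  0.        , 402.16950797, 193.58621898],
       [  0.        ,   0.        ,   1.        ]]), 'T': array([[-2.51254593e-02,  9.96343787e-01, -8.16564067e-02,
         4.84173740e+02],
       [-9.99682438e-01, -2.48835490e-02,  3.97900136e-03,
         5.84315358e+00],
       [ 1.93255210e-03,  8.17304499e-02,  9.96652597e-01,
         1.12286961e+03],
       [ 0.00000000e+00,  0.00000000e+00,  0.00000000e+00,
         1.00000000e+00]])}
{'camera_matrix': array([[381.4117657 ,   0.        , 254.56849106],
       [  0.        , 381.4117657 , 192.66779729],
       [  0.        ,   0.        ,   1.        ]]), 'T': array([[ 2.15657275e-01, -5.98887798e-01,  7.71249211e-01,
         1.31993148e+03],
       [ 9.76303979e-01,  1.46769925e-01, -1.59025562e-01,
        -1.68425123e+02],
       [-1.79577197e-02,  7.87268693e-01,  6.16348542e-01,
         6.60382501e+02],
       [ 0.00000000e+00,  0.00000000e+00,  0.00000000e+00,
         1.00000000e+00]])}
{'t': 0.05, 'joint_pos': array([-1.50509844e+00,  2.45815140e-01,  1.55902018e+00, -2.61889559e-05,
        1.33873142e+00, -1.74080616e-01]), 'joint_velocities': array([ 2.43551983e-03,  7.09614622e-05, -2.04589812e-03, -2.90392976e-04,
        1.16494407e-03,  1.86750723e-04]), 'joint_efforts': array([ 1.14864728e-03, -4.31005454e+01, -3.27422512e+01, -3.53122562e-05,
        2.87012408e-03,  3.60782380e-06]), 'position': array([ 154.3405133 , -630.82447207,  230.17634361]), 'tool_rot': array([-7.26213835e-04,  7.86604139e-01, -6.17456844e-01, -6.68597291e-04]), 'ft_force': array([ 0.0090767 , -0.07842489,  0.25096782]), 'torque': array([-0.03471418,  0.04350403, -0.00714859]), 'finger_gap': 0.9940543208534337}
```

View pics/a.png

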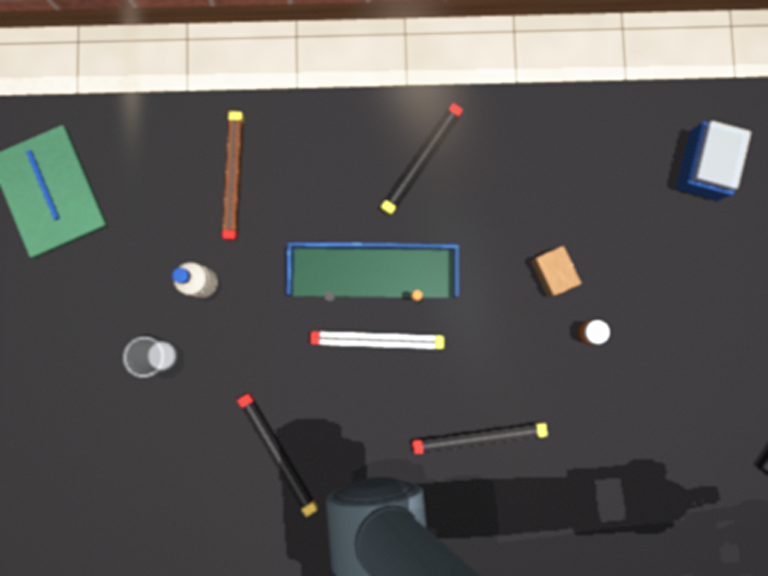

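The silver bar (red end at (316,338), yellow end at (439,342) in the 1.5x picture) lies in front of the bay. The post, orange at (417,295), is on the right, so the yellow end goes in first. Next I'll enlarge this area.

```bash
python3 - <<'E'
from h import *
snap("top","b.png",(180,150,320,245),5.6)
E
```

```text
(no output)
```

View pics/b.png

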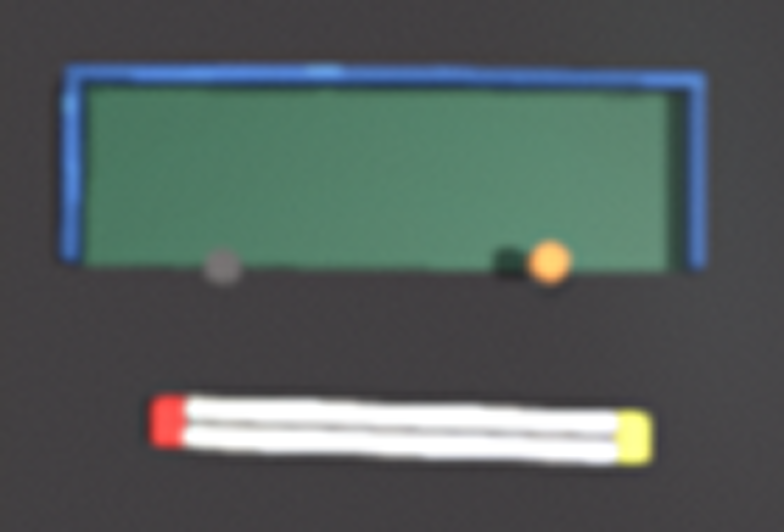

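Enlarged crop, in crop pixels:
- Bar ends: red (150,421), yellow (652,438).
- Post top: (550,262). Blank: (223,267).
- Outer wall corners: (65,67), (706,73), (63,262), (706,267).

```bash
cat >> h.py <<'E'
def crop(u,v,z,x0=180,y0=150,s=5.6,name="top"):
    return at(name,x0+(u+.5)/s-.5,y0+(v+.5)/s-.5,z)
E
python3 - <<'E'
from h import *
P=dict(bl=(65,67,30),br=(706,73,30),fl=(63,262,30),fr=(706,267,30),post=(550,262,55),blank=(223,267,0),red=(150,421,22),yel=(652,438,22))
Q={k:crop(*v)[:2] for k,v in P.items()}
for k in Q: print(k,Q[k].round(1))
print(np.linalg.norm(Q['red']-Q['yel']),np.linalg.norm(Q['bl']-Q['br']),np.linalg.norm(Q['bl']-Q['fl']),np.linalg.norm(Q['post']-Q['blank']))
a=Q['bl']-Q['br'];a/=np.linalg.norm(a);print("ydir",a,np.arctan2(-a[0],a[1]))
for n,u,v in [("beaker",143/1.5,357/1.5),("jar",597/1.5,332/1.5),("carton",556/1.5,270/1.5),("flask",183/1.5,275/1.5)]:print(n,at("top",u,v,dict(beaker=90,jar=50,carton=40,flask=130)[n]).round())
E
```

```text
bl [666.1 169.5]
br [ 655.4 -144.5]
fl [570.3 171.6]
fr [ 560.1 -141.1]
post [562.6 -63.6]
blank [568.2  96.3]
red [492.2 131.4]
yel [ 477.8 -112.8]
244.71362141763515 314.1132860453943 95.80470663190775 159.99867696866576
ydir [0.03426197 0.99941289] -0.03426868056755759
beaker [465. 407.  90.]
jar [ 488. -382.   50.]
carton [ 602. -318.   40.]
flask [599. 327. 130.]
```

Bay origin is about (565,16) with yaw -0.034 rad. The bar centre is about (485,9) and the sizes agree.

My plan:
1. Push the bar about 60 mm left on its yellow end face.
2. Push the yellow end forward so it turns in left of the post.
3. Push the bar lengthwise behind the post.
4. Swing the red end in and square the bar with spread fingertips.

First I'll go above the yellow end's right side.

Emit:
step_arm --pt "0 0 -0.14 4 6 0 0" --pt "0 0 -0.27 8 12 0 0" --pt "0 0 -0.27 12 18 -1 0" --pt "0 0 -0.27 15 22.5 -2 0" --pt "0 0 -0.27 18 27 -3 0" --pt "0 0 -0.27 21 31.5 -4 0" --pt "0 0 -0.27 24 36 -5 0" --pt "0 0 -0.27 27 40 -6 0"

```text
t: 0.9
position: [375.7, -300.0, 186.6]
tool_rot: [0.0, -0.696, 0.718, 0.0]
ft_force: [1.1, 0.7, 0.5]
finger_gap: 0.0
```

Emit:
step_arm --pt "0 0 0 3 3.5 -2 0" --pt "0 0 0 5.4 6.6 -5 0" --pt "0 0 0 5.4 6.6 -8 0" --pt "0 0 0 5.4 6.6 -8 0" --pt "0 0 0 5.4 6.6 -8 0" --pt "0 0 0 5.4 6.6 -8 0"

```text
t: 1.5
position: [429.8, -237.5, 108.9]
tool_rot: [0.0, -0.696, 0.718, -0.002]
ft_force: [0.7, -0.7, 0.5]
finger_gap: 0.001
```

```bash
python3 - <<'E'
from h import *
s=env.get_state();print(s['t'],s['position'],s['tool_rot'],s['finger_gap'],s['joint_pos'])
snap("top","c.png",(150,130,340,260),4.2)
E
```

```text
1.5 [ 429.80494599 -237.50782819  108.89413688] [ 8.06263502e-05 -6.95868099e-01  7.18168031e-01 -1.50414654e-03] 0.0008504591131261337 [-7.36171792e-01  2.21479141e-02  2.04717484e+00 -3.93177745e-05
  1.06925749e+00  8.66181595e-01]
```

View pics/c.png

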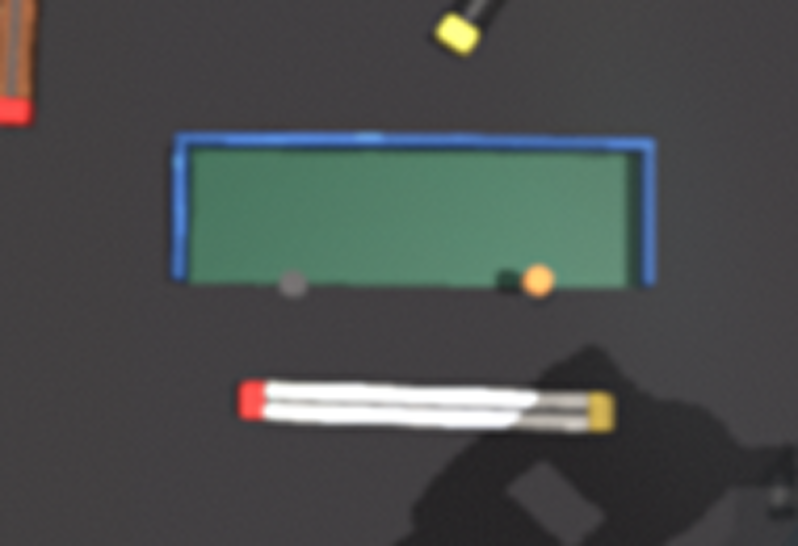

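The bar is undisturbed, with ends at (240,400) and (613,412) in this crop. Next I'll descend beside the yellow end face.

Emit:
step_arm --pt "0 0 0 2 3 -2 0" --pt "0 0 0 4 6 -4 0" --pt "0 0 0 5 8.5 -6 0" --pt "0 0 0 5 8.5 -8 0" --pt "0 0 0 5 8.5 -9.5 0" --pt "0 0 0 5 8.5 -10.2 0" --pt "0 0 0 5 8.5 -10.4 0" --pt "0 0 0 5 8.5 -10.4 0"

```text
t: 2.35
position: [479.8, -151.9, 4.0]
tool_rot: [0.0, -0.696, 0.718, -0.001]
ft_force: [0.4, 0.1, -0.0]
finger_gap: -0.001
```

Emit:
step_arm --pt "0 0 0 0 0.8 0 0" --pt "0 0 0 0.05 1.6 0 0" --pt "0 0 0 0.1 2.4 0 0" --pt "0 0 0 0.15 3.2 0 0" --pt "0 0 0 0.2 4 0 0" --pt "0 0 0 0.25 4.8 0 0" --pt "0 0 0 0.3 5.6 0 0" --pt "0 0 0 0.3 5.6 0 0"

```text
t: 3.15
position: [481.9, -93.7, 2.9]
tool_rot: [0.0, -0.697, 0.717, 0.001]
ft_force: [-0.3, -0.1, -0.1]
finger_gap: 0.0
```

```bash
python3 - <<'E'
from h import *
s=env.get_state();print(s['t'],s['position'],s['ft_force'])
snap("top","d.png",(150,130,340,260),4.2)
E
```

```text
3.15 [481.90236914 -93.74101079   2.89083321] [-0.30941142 -0.09028952 -0.09710247]
```

View pics/d.png

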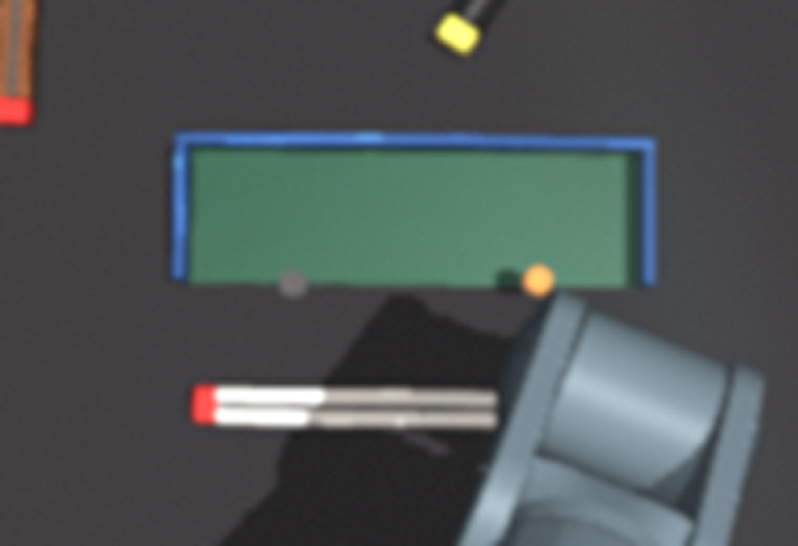

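The yellow face is at the finger and the bar has gone about 31 mm left (red end now at x=192). I'll push about 32 mm more, back off, and go round behind the yellow end.

Emit:
step_arm --pt "0 0 0 0 0.8 0.1 0" --pt "0 0 0 0 1.6 0.1 0" --pt "0 0 0 0 2.4 0.1 0" --pt "0 0 0 0 3.2 0.1 0" --pt "0 0 0 0 3.2 0.1 0" --pt "0 0 0 0 1.7 0.1 0" --pt "0 0 0 -1 0 0.1 0" --pt "0 0 0 -3 0 0.1 0"

```text
t: 4.0
position: [453.7, -98.0, 5.0]
tool_rot: [0.0, -0.696, 0.718, -0.002]
ft_force: [0.1, -0.8, 0.5]
finger_gap: -0.003
```

Emit:
step_arm --pt "0 0 0 -1.5 2 0 0" --pt "0 0 0 -1.5 4 0 0" --pt "0 0 0 -1.5 5.7 0 0" --pt "0 0 0 -1.5 5.7 0 0"

```text
t: 4.4
position: [436.9, -37.7, 4.0]
tool_rot: [-0.0, -0.697, 0.717, 0.0]
ft_force: [-0.1, -0.8, -0.3]
finger_gap: 0.001
```

```bash
python3 - <<'E'
from h import *
s=env.get_state();print(s['t'],s['position'],s['ft_force'])
snap("top","e.png",(150,130,340,260),4.2)
snap("scene","e2.png")
E
```

```text
4.4 [436.92287962 -37.74301398   4.04607863] [-0.08587449 -0.84030759 -0.30349876]
```

View pics/e.png

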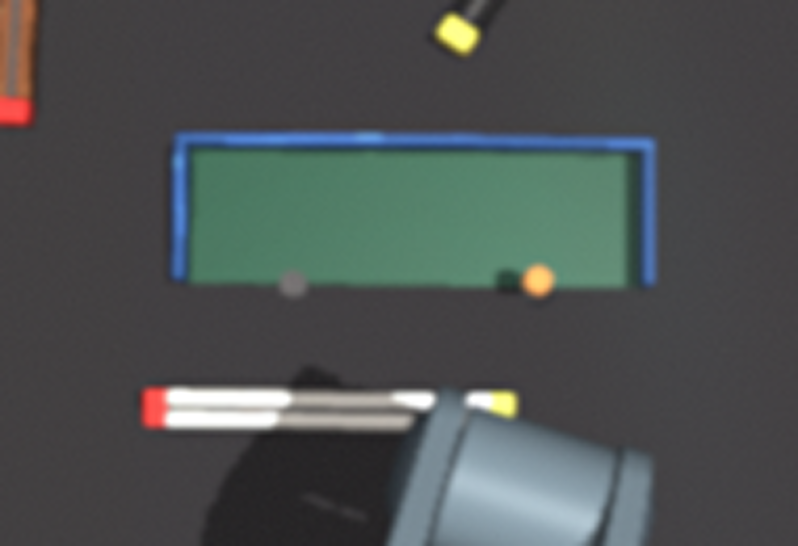

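The bar is straight, with its yellow end at (517,403) at y≈-49, and the finger is behind it. Now I'll push the yellow end forward, turning along with it.

Emit:
step_arm --pt "0 0 0 1.3 0 0.1 0" --pt "0 0 0 2.6 0 0.1 0" --pt "0 0 0.07 3.8 0 0.1 0" --pt "0 0 0.15 4.9 -0.1 0.1 0" --pt "0 0 0.22 6.1 -0.1 0.1 0" --pt "0 0 0.3 7.2 0 0.1 0" --pt "0 0 0.3 7.2 0 0.1 0"

```text
t: 5.2
position: [510.8, -39.5, 5.5]
tool_rot: [-0.0, 0.795, -0.606, 0.001]
ft_force: [-0.2, -1.0, -0.1]
finger_gap: 0.001
```

Emit:
step_arm --pt "0 0 0.07 1.1 0.2 0 0" --pt "0 0 0.15 2.2 0.5 0 0" --pt "0 0 0.22 3.2 0.9 0 0" --pt "0 0 0.27 4 1.2 0 0" --pt "0 0 0.27 4 1.2 0 0" --pt "0 0 0.27 3 1.4 0 0" --pt "0 0 0.27 0 2 0.5 0" --pt "0 0 0.27 -4 3 4 0"

```text
t: 6.0
position: [468.4, -8.8, 39.7]
tool_rot: [0.001, 0.869, -0.494, -0.004]
ft_force: [-0.8, -0.7, 1.0]
finger_gap: -0.002
```

Emit:
step_arm --pt "0 0 0 -3 0 3 0" --pt "0 0 0 -5 0 5 0" --pt "0 0 0 -7 0 6 0" --pt "0 0 0 -7 0 6 0"

```text
t: 6.4
position: [400.9, -9.1, 103.1]
tool_rot: [-0.0, 0.87, -0.494, 0.001]
ft_force: [-0.4, 0.4, 0.1]
finger_gap: 0.002
```

```bash
python3 - <<'E'
from h import *
s=env.get_state();print(s['t'],s['position'],s['ft_force'],s['tool_rot'])
snap("top","f.png",(150,130,340,260),4.2)
E
```

```text
6.4 [400.90580717  -9.10577249 103.11851806] [-0.43800194  0.36876973  0.0750509 ] [-1.33336336e-04  8.69529263e-01 -4.93879799e-01  1.25932832e-03]
```

View pics/f.png

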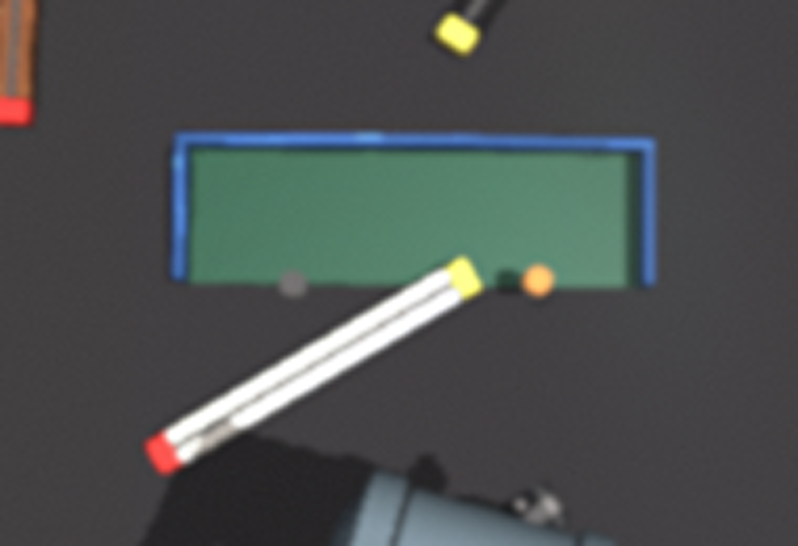

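The yellow end face at about (474,275) is in the mouth left of the post. The red end face is at about (155,457).

```bash
cat >> h.py <<'E'
O=np.array([565,16.]);X=np.array([.9994,-.0343]);Y=np.array([.0343,.9994])
def bay(p): d=np.array(p)[:2]-O; return np.array([d@X,d@Y]).round(1)
E
python3 - <<'E'
from h import *
y=crop(474,275,22,150,130,4.2);r=crop(155,457,22,150,130,4.2)
for p in(y,r):print(p.round(1),bay(p))
d=y-r;print(np.linalg.norm(d),d/np.linalg.norm(d),np.arctan2(d[0],-d[1]))
E
```

```text
[569.6 -23.8  22. ] [  5.9 -39.6]
[456.5 186.   22. ] [-114.2  166.2]
238.31089805332337 [ 0.47440251 -0.88030805  0.        ] 0.4942851801700501
```

The bar is at 0.53 rad to the bay, with 6 mm clearance to the post along its line. Now I'll go behind the red end face.

Emit:
step_arm --pt "0 0 -0.04 0.7 4.5 0 0" --pt "0 0 -0.04 1.4 9 0 0" --pt "0 0 -0.04 2.2 13.5 0 0" --pt "0 0 -0.04 3 18 0 0" --pt "0 0 -0.04 3.9 22.5 0 0" --pt "0 0 -0.04 3.9 22.5 -2 0" --pt "0 0 -0.04 3.9 22.5 -5 0" --pt "0 0 -0.04 3.9 22.5 -7 0"

```text
t: 7.25
position: [440.3, 216.4, 29.4]
tool_rot: [0.001, 0.86, -0.51, -0.001]
ft_force: [-0.2, -0.6, -0.4]
finger_gap: 0.0
```

Emit:
step_arm --pt "0 0 0 0 0 -1.5 0" --pt "0 0 0 0 0 -2.7 0" --pt "0 0 0 0 0 -2.8 0" --pt "0 0 0 0 0 -2.8 0"

```text
t: 7.65
position: [441.4, 216.2, 4.1]
tool_rot: [0.0, 0.86, -0.51, -0.0]
ft_force: [-1.6, 1.6, -0.2]
finger_gap: -0.001
```

Emit:
step_arm --pt "0 0 0 0.5 -0.9 0.1 0" --pt "0 0 0 0.9 -1.8 0.1 0" --pt "0 0 0 1.3 -2.6 0.1 0" --pt "0 0 0 1.7 -3.4 0.1 0" --pt "0 0 0 2.1 -4.1 0.1 0" --pt "0 0 0 2.5 -4.8 0.1 0" --pt "0 0 0 2.9 -5.5 0.1 0" --pt "0 0 0 2.9 -5.5 0.1 0"

```text
t: 8.45
position: [471.0, 160.2, 5.5]
tool_rot: [0.0, 0.86, -0.511, 0.0]
ft_force: [0.0, 0.4, -0.1]
finger_gap: -0.001
```

```bash
python3 - <<'E'
from h import *
s=env.get_state();print(s['t'],s['position'],s['ft_force'])
snap("top","g.png",(150,130,340,260),4.2)
E
```

```text
8.45 [471.00462046 160.22711899   5.5315193 ] [ 0.0145554   0.40591729 -0.08335587]
```

View pics/g.png

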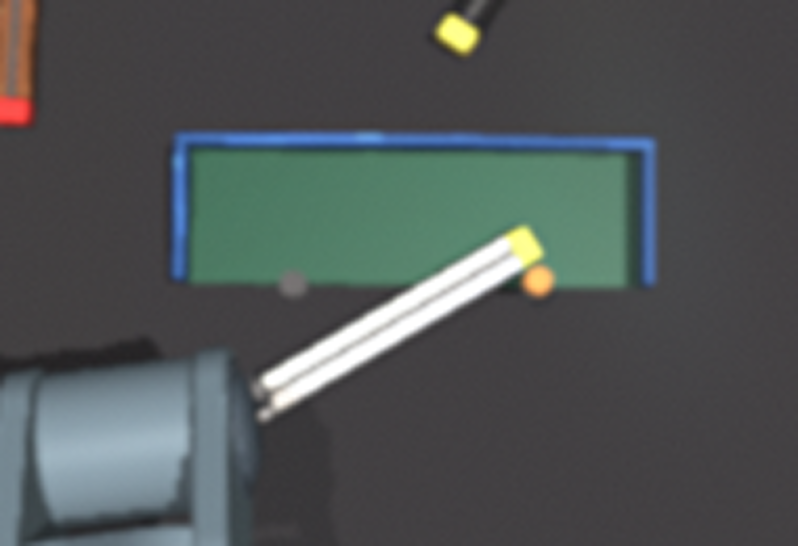

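The yellow end at about (533,241) is passing behind the post. I'll push 32 mm more, then back off.

Emit:
step_arm --pt "0 0 0 0.5 -0.9 0 0" --pt "0 0 0 0.9 -1.7 0 0" --pt "0 0 0 1.2 -2.3 0 0" --pt "0 0 0 1.5 -2.9 0 0" --pt "0 0 0 1.5 -2.9 0 0" --pt "0 0 0 0.9 -1.9 0 0" --pt "0 0 0 -0.8 0 1 0" --pt "0 0 0 -3 1 4 0"

```text
t: 9.3
position: [437.4, 172.1, 43.7]
tool_rot: [0.002, 0.86, -0.51, -0.002]
ft_force: [0.4, 0.5, 0.2]
finger_gap: 0.001
```

Emit:
step_arm --pt "0 0 0 -3 0 3 0" --pt "0 0 0 -5 0 5 0" --pt "0 0 0 -5 0 5 0" --pt "0 0 0 -5 0 5 0"

```text
t: 9.7
position: [390.2, 171.8, 95.7]
tool_rot: [-0.001, 0.86, -0.51, 0.001]
ft_force: [-0.1, -0.6, -0.5]
finger_gap: -0.0
```

```bash
python3 - <<'E'
from h import *
s=env.get_state();print(s['t'],s['position'],s['ft_force'])
snap("top","i.png",(150,130,340,260),4.2)
E
```

```text
9.7 [390.20295687 171.7575682   95.66445035] [-0.11574406 -0.5934268  -0.51428984]
```

View pics/i.png

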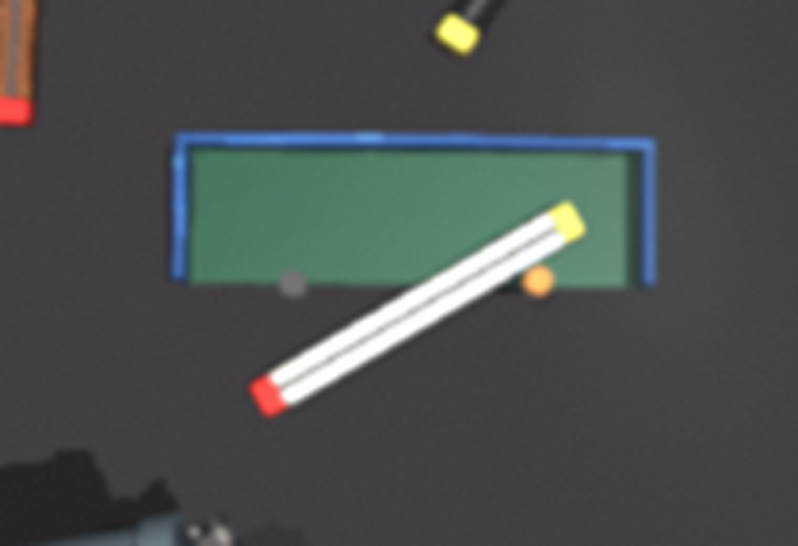

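The yellow end is well behind the post at bay (43,-106). The red end is outside at bay (-78,101). Next I'll go to the near face, 60 mm from centre on the red side, and swing.

Emit:
step_arm --pt "0 0 0 2.5 -3.2 0 0" --pt "0 0 0 5 -6.4 0 0" --pt "0 0 0 7.5 -9.6 -1 0" --pt "0 0 0 9.8 -12.7 -3 0" --pt "0 0 0 9.8 -12.7 -6 0" --pt "0 0 0 9.8 -12.7 -8.5 0" --pt "0 0 0 9.8 -12.7 -9.1 0" --pt "0 0 0 9.8 -12.7 -9.1 0"

```text
t: 10.55
position: [487.2, 44.3, 2.7]
tool_rot: [0.001, 0.86, -0.51, -0.002]
ft_force: [0.5, 0.6, 0.4]
finger_gap: 0.002
```

Emit:
step_arm --pt "0 0 0 0.7 0.4 0 0" --pt "0 0 0 1.3 0.7 0 0" --pt "0 0 -0.06 2.3 1.3 0 0" --pt "0 0 -0.13 3.3 1.9 0 0" --pt "0 0 -0.2 4.4 2.4 0 0" --pt "0 0 -0.26 5.4 2.9 0 0" --pt "0 0 -0.26 5.4 2.9 0 0"

```text
t: 11.25
position: [544.7, 73.9, 6.1]
tool_rot: [-0.001, 0.787, -0.617, 0.002]
ft_force: [-0.6, -0.5, -0.2]
finger_gap: 0.001
```

Emit:
step_arm --pt "0 0 -0.07 1.2 0.4 0 0" --pt "0 0 -0.14 2.4 0.7 0 0" --pt "0 0 -0.2 3.5 0.9 0 0" --pt "0 0 -0.26 4.6 1 0 0" --pt "0 0 -0.26 4.6 1 0 0"

```text
t: 11.75
position: [589.7, 83.3, 5.5]
tool_rot: [0.001, -0.701, 0.714, -0.001]
ft_force: [-0.7, -1.1, 0.7]
finger_gap: 0.005
```

```bash
python3 - <<'E'
from h import *
s=env.get_state();print(s['t'],s['position'],s['ft_force'],s['tool_rot'],s['joint_pos'])
snap("top","j.png",(150,130,340,260),4.2)
E
```

```text
11.75 [589.73938889  83.33158659   5.49919094] [-0.68596915 -1.09946487  0.7084964 ] [ 0.00087198 -0.70051401  0.71363748 -0.00095483] [-4.98200045e-02  4.20824720e-01  1.80007898e+00 -1.55553175e-05
  9.18102825e-01  1.53954542e+00]
```

View pics/j.png

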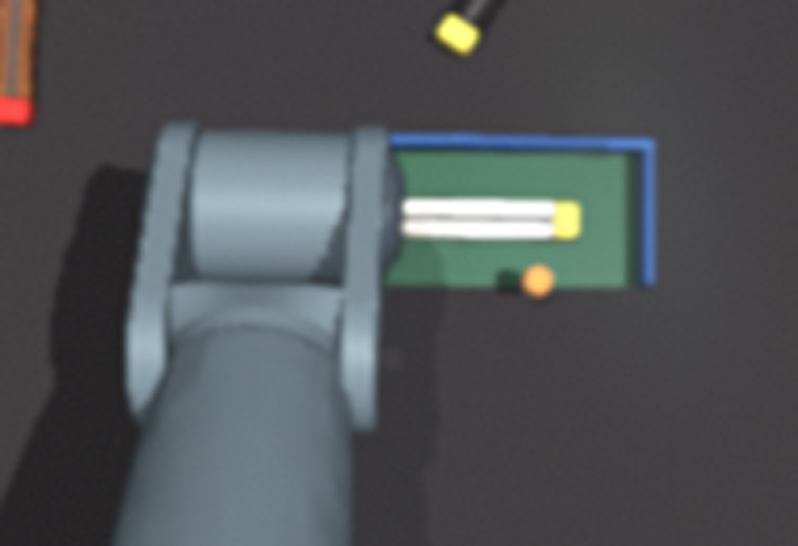

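The bar is parallel at bay x≈44 and wholly inside, with its yellow end at (580,219). Next I'll back off, spread the fingers about the bar's middle, and push it to the back wall.

Emit:
step_arm --pt "0 0 0 -1 0 0 0" --pt "0 0 0 -1.9 -1 0 2" --pt "0 0 0 -1.9 -3 0 4" --pt "0 0 0 -1.9 -5.3 0 6" --pt "0 0 0 -1.9 -5.3 0 6" --pt "0 0 0 -1.9 -5.3 -0.2 6" --pt "0 0 0 -1.9 -5.3 -0.4 6" --pt "0 0 0 -1.9 -5.3 -0.4 6"

```text
t: 12.6
position: [568.5, 30.9, -0.1]
tool_rot: [-0.0, -0.7, 0.714, 0.0]
ft_force: [-0.4, 0.9, 0.0]
finger_gap: 0.7
```

Emit:
step_arm --pt "0 0 0 0.8 0 0 6" --pt "0 0 0 1.6 0 0 6" --pt "0 0 0 2.4 -0.1 0 6" --pt "0 0 0 3.1 -0.1 0 6" --pt "0 0 0 3.8 -0.1 0 6" --pt "0 0 0 4.4 -0.2 0 6" --pt "0 0 0 4.9 -0.2 0 6" --pt "0 0 0 4.9 -0.2 0 6"

```text
t: 13.4
position: [619.2, 28.1, 0.6]
tool_rot: [0.0, -0.7, 0.714, -0.001]
ft_force: [-0.0, -0.6, -0.7]
finger_gap: 0.706
```

Emit:
step_arm --pt "0 0 0 0.1 0 0 6" --pt "0 0 0 0.2 0 0 6" --pt "0 0 0 0.2 0 0 6"

```text
t: 13.7
position: [620.0, 28.2, 0.4]
tool_rot: [-0.0, -0.7, 0.714, 0.0]
ft_force: [-0.8, -0.4, 0.6]
finger_gap: 0.702
```

Emit:
step_arm --pt "0 0 0 0.1 0 0 6" --pt "0 0 0 0.2 0 0 6" --pt "0 0 0 0.2 0 0 6"

```text
t: 14.0
position: [622.1, 28.4, 0.4]
tool_rot: [-0.0, -0.7, 0.714, 0.0]
ft_force: [-2.3, 0.3, 1.4]
finger_gap: 0.696
```

Emit:
step_arm --pt "0 0 0 0.1 0 0 6" --pt "0 0 0 0.15 0 0 6" --pt "0 0 0 0.15 0 0 6"

```text
t: 14.3
position: [623.3, 28.5, 0.3]
tool_rot: [-0.0, -0.7, 0.714, 0.001]
ft_force: [-5.0, 0.5, 3.1]
finger_gap: 0.702
```

The force is building against the back wall (5 N), as expected at bay x≈58. I'll back off and raise clear.

Emit:
step_arm --pt "0 0 0 -1.5 0 0 6" --pt "0 0 0 -3 0 0.5 6" --pt "0 0 0 -5 0 4 6" --pt "0 0 0 -9 0 7 6" --pt "0 0 0 -13 0 10 6" --pt "0 0 0 -17 0 12 6" --pt "0 0 0 -19 0 14 6" --pt "0 0 0 -19 0 14 6"

```text
t: 15.1
position: [434.5, 27.9, 143.3]
tool_rot: [0.002, -0.7, 0.714, -0.003]
ft_force: [0.5, 0.4, -0.4]
finger_gap: 0.706
```

Emit:
step_arm --pt "0 0 0 0 -3 3 6" --pt "0 0 0 0 -6 5 6" --pt "0 0 0 0 -10 5 6" --pt "0 0 0 0 -14 5 6" --pt "0 0 0 0 -14 5 6"

```text
t: 15.6
position: [434.9, -116.1, 190.9]
tool_rot: [-0.0, -0.698, 0.716, -0.002]
ft_force: [-0.5, 0.9, 0.4]
finger_gap: 0.706
```

```bash
python3 - <<'E'
from h import *
s=env.get_state();print(s['t'],s['position'],s['ft_force'])
snap("top","k.png",(175,150,315,235),5.6)
E
```

```text
15.6 [ 434.91480244 -116.07508864  190.88491309] [-0.54478017  0.86588465  0.43234407]
```

View pics/k.png

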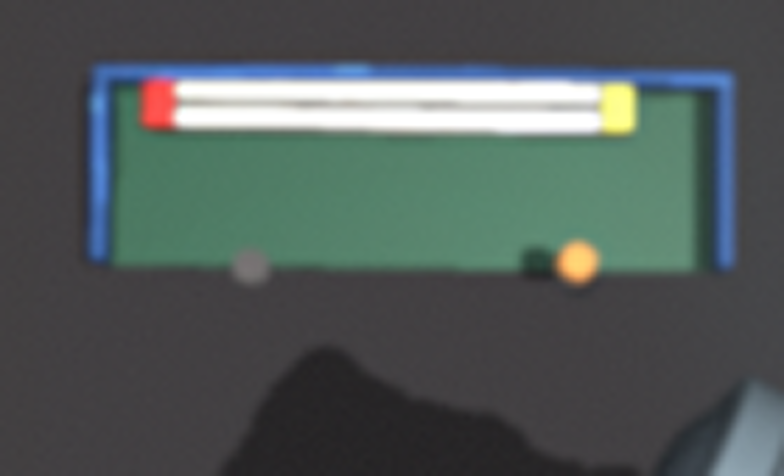

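The bar lies snug along the back wall: red end face at (140,105), yellow at (637,109). I'll check the numbers and the bystanders, then hand in.

```bash
python3 - <<'E'
from h import *
for p in((140,105),(637,109)):print(bay(crop(*p,22,175,150)))
a=cv2.imread("pics/a.png").astype(int)
b=cv2.resize(capture("top")[:,:,::-1],None,fx=1.5,fy=1.5,interpolation=cv2.INTER_CUBIC).astype(int)
for n,(x,y) in dict(beaker=(145,357),flask=(195,280),carton=(557,272),jar=(595,332)).items():
    print(n,abs(a-b)[y-30:y+30,x-30:x+30].mean().round(2))
E
```

```text
[ 78.4 134.5]
[  78.7 -110.5]
beaker 0.59
flask 0.57
carton 0.59
jar 0.59
```

```bash
python3 -c "
from bench import env
print(env.finish_job())"
```

```text
the job is handed in; nothing more can be done
None
```

The bar is in the bay and lies flat along the back wall. I handed the job in at about 15.7 s of the 64 s allowed; no verdict is reported.

- **How it was done:** I used fingertip pushes only. I pushed the bar left on its yellow end face, then turned that end in past the left of the post. Next I pushed the bar lengthwise until the end was behind the post. I swung the red end in and pressed the bar home with two spread fingertips, which met about 5 N at the wall.
- **Entry order:** before the swing, the yellow end was at about bay (43, −106) mm, behind the post. The red end was still outside at about (−78, 101) mm.
- **Final position:** measured in the last top picture, the end faces are at bay x ≈ 78.4 mm (red) and 78.7 mm (yellow). Flush is 79 mm. Their y values are about +134 and −110 mm, inside the ±153 mm limits.
- **Bystanders:** the beaker, bottle, carton and jar look the same in the first and last top pictures.
- **Hand:** it stopped about 190 mm above the bench, clear of everything, with wrist force about 1 N (sensor noise).
- **Disagreement:** the two end points came out about 245 mm apart for a 240 mm bar. That is pixel-reading error at the blurred ends and does not affect the fit. I did not measure tilt directly and saw no sign of lifting.

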